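# Snap the cover onto the turquoise kiln controller

### The job

The turquoise kiln controller on the glass bench has its cover laid in place but not clipped on. Press the cover down corner by corner until every clip clicks home and it sits flush on its case all round; press near the corners and keep off the glass display in its middle. Leave the cover of the grey controller alone, it is not wired yet and must stay unclipped.

Things in the scene. Friction and masses are not known exactly. Their poses are not given: they have to be found in the camera images.
- case_teal: Open-topped turquoise case, 150 x 120 x 45 mm (x, y, z), fixed to the bench; origin at the centre of its underside, rim at z = 45 mm. It holds four sprung clips, one under each corner of the cover: each gives way at about 5 to 12 N pressed on the cover straight above it (up to 16 N if pressed 15 mm farther in), then stays locked and a rigid stop is felt.
- cover_teal: Turquoise clip-on cover, plate 156 x 126 x 5 mm (x, y, z), legs already in the case; origin at the centre of its underside, top at z = +5 mm, axes along the case's. White discs, 18 mm wide, at x = +/-64, y = +/-49 mm mark the clips. The two 38 mm end panels rock a little on seams, so each corner goes down by itself. Now level, 11 mm above the case's rim; home 1 mm above it.
- glass_teal: dark glass display in the middle of the turquoise cover, 70 x 42 x 2 mm, fixed on the cover's top; origin at the centre of its underside, axes those of the cover. Not to be pressed on.
- cover_grey: the grey cover of the second controller, of the same shape and size, also lying unclipped on its own grey case about 11 mm above the rim; origin at the centre of the plate's underside. To be left alone.
Mind the look-alikes: they are no part of the job. Several things have the shape of the case_teal; the one meant has the colours described above.

How it is judged:
By the outcome, as a careful person would: the job done as asked, in the order asked, and still so for the second after the job is handed in, with the robot touching nothing.
It also fails if it takes over 40 s, if anything falls off the work surface, if the arm or the gripper's body presses on something with over 40 N, if the wrist force passes 120 N, or if a joint passes its speed limit or range.

### The arm

A 6-joint arm with a two-finger parallel gripper is mounted at the origin on the work surface. World frame = base frame: x ahead of the robot, y to its left, z up, the work surface at z = 0. Lengths are in m, angles in rad, forces in N, time in s.
With the tool pointing down it reaches from about 0.25 to 0.8 m from the base axis. Payload 3.9 kg.
Tool frame: the origin (TCP) lies at the very end of the fingers, on their centre line; the grasp point (between the pads) lies 19 mm behind it; z points along the fingers, y is the line along which they close (so a half turn about z gives the same grasp; the last joint's range is limited). The gripper opens to 85 mm and grips with 20 to 120 N. Pads are 22 mm wide; open, the fingers measure 114 mm over their backs; the gripper's body (76 mm by 85 mm) begins 54 mm behind the grasp point. The pads swing forward as they close: fully open they stand 13 mm farther back than shut.
Start: joints at [-1.197, 0.26, -0.138, 1.173, 0, 1.571], TCP at [0.192, -0.489, 0.231] pointing down, gripper open.
Joint ranges: [-2.78, 2.78], [-0.83, 1.72], [-1.28, 1.37], [-1.9, 2.12], [-1.57, 1.48], [-3.14, 3.14]. Speed limits (rad/s): [2.57, 2.57, 3.14, 3.14, 3.14, 3.14].

### API

Orientations are given as a unit quaternion [x, y, z, w].
In Python, from station import env, open_gripper, gripper_close, monitor, viewer, sign_off gives the robot as it stands. Calls block until the motion is done:
- env.move_to(position, orientation): joint-space move of the TCP to a pose.
- env.move_l(position, v=0.15, frame=None, until_force=None): straight line of the TCP; frame=None keeps the orientation; v is the mean speed in m/s. With until_force (N) it stops when the force on the tool has changed by that much, and returns True; else False.
- env.goto_joints(angles): joint-space move.
- open_gripper() and gripper_close(squeeze=None): open the fingers fully, or close them until they stop; squeeze is the grip in N (None keeps the last).
- env.sleep(seconds).
- env.inverse_kinematics(position, orientation): joint angles nearest the present ones, or None.
- monitor.sense(): the state.
- viewer.capture(name): name is "side" or "top" or "wrist"; returns the picture (400x640x3 uint8, red, green, blue); there is no depth.
- viewer.get_calibration(name): a dict with "fx", "fy", "cx", "cy" (pixels), "rvec" (rotation vector, rad) and "tvec" (3), from world to camera coordinates, as OpenCV has them. Camera axes: x right, y down, z forward; pixel columns grow to the right and rows downward; lengths in m; the calibration is good to about 2 mm. A picture is of the moment at which its call begins: read the wrist's pose just before it. get_calibration takes no time and is no camera call; for the wrist camera it gives the pose at the moment of the call.
A pose or a line that the arm cannot do raises env.PlanningError and nothing moves.
- sign_off(): hands the job in; it is judged then, once.
The state is a dict: "time_s": time; "joint_positions": joint angles; "qvel": joint speeds; "tau": joint torques, N m; "eef_pos": TCP position; "tool_rot": TCP orientation; "wrist_force": force on the tool from outside, world axes, zero at the start; "ft_torque": the same for the moment, N m; "finger_gap": opening from 0.0 (shut) to 1.0 (fully open); "grip_force": force on a finger pad.
Only numpy, scipy, OpenCV 4.12 (cv2) and the standard library are available. Lean on these libraries where they do the work, as an engineer would, in place of code of your own. Each camera call takes 0.05 s, during which the arm holds its last target. There are 200 camera calls.

## Working session

There is one attempt and no reset: what is moved stays moved. The work goes in short steps, each a Python script; the robot and the scene stay as the last script left them, time stands still between calls to the robot, and variables do not carry over. Pictures are saved under pics/ and viewed, at most 10 in all, crops included, and the job is handed in when it is done.

```bash
mkdir -p pics; ls
python3 - <<'E'
from station import env, monitor, viewer
import cv2
s=monitor.sense(); print(s)
for n in("top","side"):
    cv2.imwrite(f"pics/{n}0.png",viewer.capture(n)[:,:,::-1]); print(viewer.get_calibration(n))
E
```

```text
pics
{'time_s': 0.0, 'joint_positions': array([-1.19700301e+00,  2.60685102e-01, -1.39368792e-01,  1.17272401e+00,
        1.87294152e-05,  1.57078125e+00]), 'qvel': array([ 0.00073865, -0.00127662,  0.00079789,  0.00087535, -0.00045207,
        0.00093003]), 'tau': array([-1.56298560e-03, -4.05674028e+01,  2.53923923e+01,  1.87259662e-02,
       -7.75056469e-05,  3.87587519e-06]), 'eef_pos': array([ 0.19145682, -0.48810295,  0.23046446]), 'tool_rot': array([ 9.82583718e-01,  1.85817802e-01, -1.74890386e-04, -9.75278315e-04]), 'wrist_force': array([ 0.72041779, -0.02066609, -0.30366775]), 'ft_torque': array([ 0.02652993, -0.00839349,  0.02492373]), 'grip_force': 0.0, 'finger_gap': 0.9966402628709117}
{'fx': 484.62245436137425, 'fy': 484.62245436137425, 'cx': 309.878295227533, 'cy': 204.99469721423515, 'rvec': array([ 2.14506122, -2.200968  ,  0.09448364]), 'tvec': array([0.04725891, 0.40331212, 1.07035938])}
{'fx': 475.58278323520807, 'fy': 475.58278323520807, 'cx': 317.6062575794506, 'cy': 203.10118820043704, 'rvec': array([ 2.46082186, -0.17465939,  0.04572812]), 'tvec': array([-0.428902  ,  0.09286401,  0.93330342])}
```

View pics/top0.png

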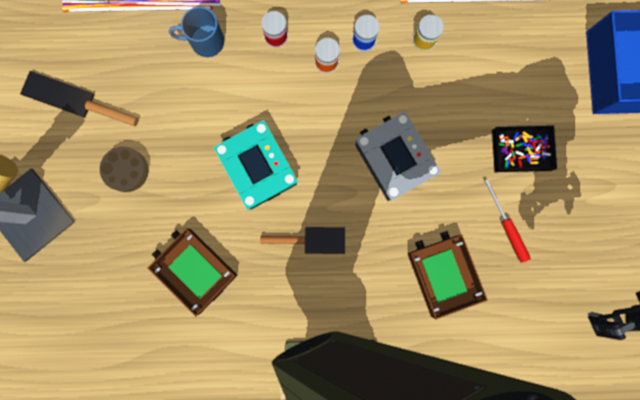

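View pics/side0.png

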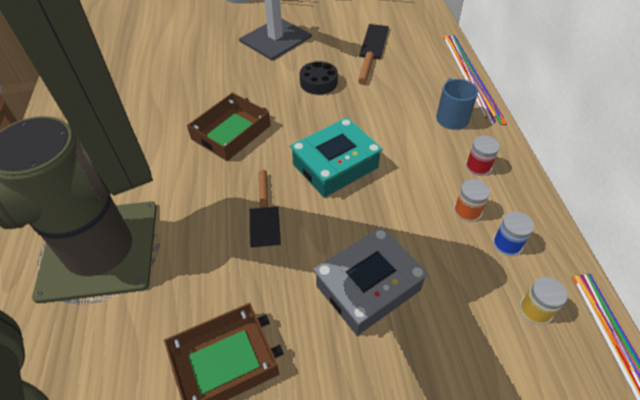

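The top picture shows these candidates: the turquoise controller at (255,165), the grey controller at (397,155), and two brown open cases at (192,271) and (446,275). I choose the turquoise one. Its white discs are near (261,128), (222,150), (290,178) and (250,201), and the glass is at (255,165).

```bash
cat > h.py <<'E'
import numpy as np, cv2
from station import viewer
def rays(c,uv,z):
    K=np.array([[c['fx'],0,c['cx']],[0,c['fy'],c['cy']],[0,0,1]]); R=cv2.Rodrigues(c['rvec'])[0]
    o=-R.T@c['tvec']; d=np.c_[uv,np.ones(len(uv))]@np.linalg.inv(K).T@R
    return o+d*((z-o[2])/d[:,2])[:,None]
def proj(c,P):
    K=np.array([[c['fx'],0,c['cx']],[0,c['fy'],c['cy']],[0,0,1]])
    return cv2.projectPoints(np.float64(P),c['rvec'],c['tvec'],K,None)[0][:,0]
def discs(img,box):
    "white blobs in box (u0,v0,u1,v1)"
    u0,v0,u1,v1=box; m=img[v0:v1,u0:u1]
    hsv=cv2.cvtColor(m,cv2.COLOR_RGB2HSV)
    w=((hsv[...,1]<60)&(hsv[...,2]>170)).astype(np.uint8)
    n,_,st,ce=cv2.connectedComponentsWithStats(w)
    return [(ce[i]+[u0,v0],st[i,4]) for i in range(1,n) if st[i,4]>15]
def fit(P):
    "rigid fit of 4 measured disc points (xy) -> centre, yaw, residual"
    M=np.array([[64,49],[-64,49],[-64,-49],[64,-49]])/1e3
    from itertools import permutations
    best=None; c=P.mean(0)
    for p in permutations(range(4)):
        Q=P[list(p)]-c; a=np.arctan2((M[:,0]*Q[:,1]-M[:,1]*Q[:,0]).sum(),(M*Q).sum())
        R=np.array([[np.cos(a),-np.sin(a)],[np.sin(a),np.cos(a)]])
        e=np.abs(M@R.T-Q).max()
        if best is None or e<best[2]-1e-9: best=(c,a,e)
    return best
E
python3 - <<'E'
from h import *
for n,box in(("top",(205,110,305,215)),("side",(280,110,390,200))):
    im=cv2.imread(f"pics/{n}0.png")[:,:,::-1].copy(); d=discs(im,box); print(n,d)
    P=rays(viewer.get_calibration(n),np.array([x[0] for x in d]),.061)
    print(P.round(4).tolist())
    if len(P)==4: print(fit(P[:,:2]))
im=cv2.imread("pics/top0.png")[105:220,200:310]; cv2.imwrite("pics/crop.png",cv2.resize(im,None,fx=4,fy=4,interpolation=2))
E
```

```text
top [(array([260.56363636, 128.03636364]), np.int32(55)), (array([221.33333333, 149.35294118]), np.int32(51)), (array([270.88888889, 155.27777778]), np.int32(18)), (array([288.76785714, 178.60714286]), np.int32(56)), (array([249.07272727, 200.34545455]), np.int32(55))]
[[0.5726, 0.1405, 0.061], [0.5275, 0.2269, 0.061], [0.5115, 0.1189, 0.061], [0.4592, 0.0811, 0.061], [0.414, 0.1679, 0.061]]
side [(array([345.5, 122. ]), np.int32(36)), (array([298.15 , 145.575]), np.int32(40)), (array([373.38636364, 147.02272727]), np.int32(44)), (array([324.79166667, 172.9375    ]), np.int32(48))]
[[0.5287, 0.2286, 0.061], [0.415, 0.1697, 0.061], [0.5738, 0.1414, 0.061], [0.46, 0.0827, 0.061]]
(array([0.4943876 , 0.15562541]), np.float64(0.47722065391630364), np.float64(9.548775139438248e-05))
```

View pics/crop.png

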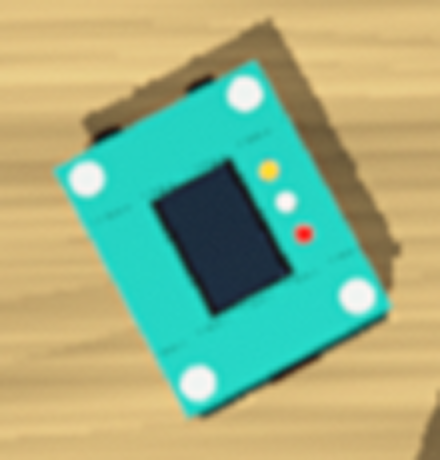

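The crop confirms it: turquoise cover, a white disc at each corner (crop pixels (245,94), (87,180), (357,296), (198,384)) and dark glass in the middle. The small white lamp at crop (286,202) is not a clip. The two views agree to within 2 mm at z = 61 mm, and the disc spacing fits to 0.1 mm. Next I press the first corner.

```bash
cat > press.py <<'E'
from h import *
from station import env, monitor, gripper_close
from scipy.spatial.transform import Rotation as Ro
C=np.array([.4937,.1548]); A=.4775
q=(Ro.from_euler('z',A)*Ro.from_euler('x',np.pi)).as_quat()
def corner(sx,sy,z=.085):
    o=np.array([sx*.064,sy*.049]); R=np.array([[np.cos(A),-np.sin(A)],[np.sin(A),np.cos(A)]])
    return np.r_[C+R@o,z]
def press(sx,sy,F=25,zmin=.044):
    p=corner(sx,sy); env.move_to(p,q)
    env.move_l([*p[:2],.066],v=.08)
    hit=env.move_l([*p[:2],zmin],v=.025,until_force=F)
    s=monitor.sense(); print((sx,sy),"hit",hit,"tcp",s['eef_pos'].round(4),"goal",p[:2].round(4),"F",s['wrist_force'].round(1),"t",round(s['time_s'],2))
    env.move_l(p,v=.12)
E
python3 - <<'E'
from press import *
print(env.inverse_kinematics(corner(-1,-1),q))
gripper_close()
press(-1,-1)
cv2.imwrite("pics/s1.png",cv2.resize(viewer.capture("side")[90:230,250:420,::-1],None,fx=4,fy=4,interpolation=2))
E
```

```text
[ 0.17636569  0.27917439 -0.52905882  0.76256312  0.          2.84045835]
(-1, -1) hit True tcp [0.4603 0.0818 0.0517] goal [0.4594 0.0819] F [-1.4 -1.2  9.8] t 4.22
```

View pics/s1.png

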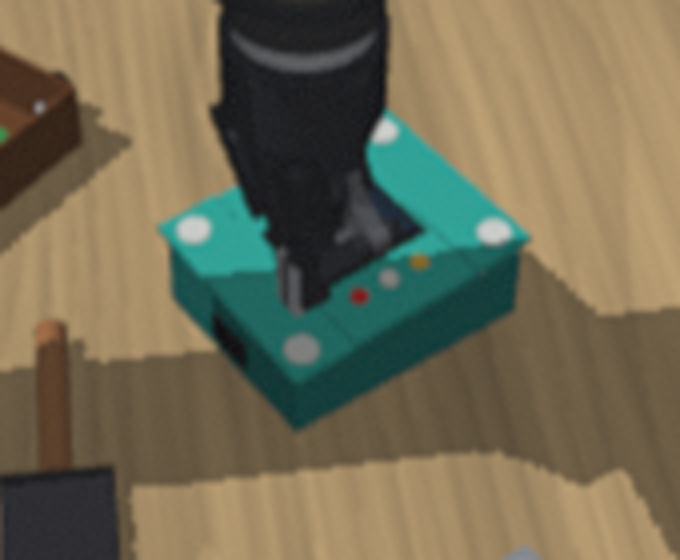

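The side crop shows the arm raised above the first corner (disc at crop (301,350)), which is visibly lower than the others. It stopped at z = 51.7 mm, and home is about 51. I'll press the other corners a little harder and then go over all four again to confirm the rigid stops.

Run:
```python
from press import *
for s in((-1,1),(1,1),(1,-1)): press(*s,F=32)
for s in((-1,-1),(-1,1)): press(*s,F=32)
```

```text
(-1, 1) hit True tcp [0.4147 0.1702 0.0516] goal [0.4143 0.1689] F [-1.2 -0.9 10.9] t 6.22
(1, 1) hit True tcp [0.5289 0.2283 0.0519] goal [0.528  0.2277] F [-1.6 -0.2  7.9] t 8.28
(1, -1) hit True tcp [0.5735 0.1407 0.051 ] goal [0.5731 0.1407] F [-0.6 -0.8  5.7] t 10.26
(-1, -1) hit True tcp [0.4595 0.0819 0.051 ] goal [0.4594 0.0819] F [-0.2  0.2  6.9] t 12.32
(-1, 1) hit True tcp [0.4144 0.169  0.051 ] goal [0.4143 0.1689] F [-1.6 -0.8  8.1] t 14.28
```

Run:
```python
from press import *
for s in((1,1),(1,-1)): press(*s,F=32)
for s in((1,-1),(1,1),(-1,1),(-1,-1)): press(*s,F=4)
env.move_to([.30,-.30,.25],q)
a=[cv2.resize(viewer.capture(n)[v0:v0+120,u0:u0+130,::-1],None,fx=3,fy=3,interpolation=2) for n,u0,v0 in(("side",275,90),("top",195,105))]
im=np.hstack(a);cv2.imwrite("pics/end.png",im)
for n,box in(("top",(205,110,305,215)),("side",(280,110,390,200))):
    d=discs(viewer.capture(n),box); c=viewer.get_calibration(n)
    print(n,[(x[0].round(1).tolist(),int(x[1])) for x in d])
    for z in(.051,.061): print(z,proj(c,[corner(i,j,z) for i in(-1,1) for j in(-1,1)]).round(1).tolist())
print(monitor.sense()['time_s'])
```

```text
(1, 1) hit True tcp [0.528  0.2278 0.051 ] goal [0.528  0.2277] F [-0.8 -1.4  6.9] t 16.34
(1, -1) hit True tcp [0.5731 0.1406 0.051 ] goal [0.5731 0.1407] F [-0.1 -0.3  6.8] t 18.32
(1, -1) hit True tcp [0.5731 0.1407 0.051 ] goal [0.5731 0.1407] F [-0.7 -0.2  4.5] t 20.03
(1, 1) hit True tcp [0.528  0.2278 0.051 ] goal [0.528  0.2277] F [-0.1 -0.9  4.5] t 21.96
(-1, 1) hit True tcp [0.4143 0.1689 0.051 ] goal [0.4143 0.1689] F [-0.8 -0.8  5.7] t 23.99
(-1, -1) hit True tcp [0.4594 0.0818 0.051 ] goal [0.4594 0.0819] F [-0.9  0.9  5.2] t 25.92
top [([261.3, 129.1], 51), ([222.2, 150.2], 52), ([271.5, 156.0], 16), ([287.3, 179.2], 28), ([249.6, 200.8], 55)]
0.051 [[288.6, 179.2], [249.2, 200.7], [260.9, 129.0], [221.8, 150.0]]
0.061 [[288.4, 178.5], [248.6, 200.2], [260.5, 127.8], [220.9, 149.1]]
side [([345.4, 125.3], 35), ([298.5, 148.8], 39), ([372.9, 150.4], 39), ([346.9, 160.4], 17), ([324.9, 174.2], 18)]
0.051 [[324.5, 176.6], [298.1, 149.2], [372.7, 150.6], [345.1, 125.6]]
0.061 [[324.5, 173.3], [297.9, 145.9], [373.1, 147.3], [345.3, 122.3]]
28.1833
```

View pics/end.png

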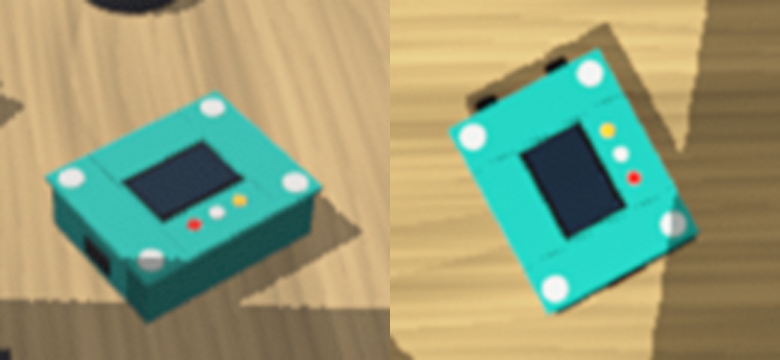

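The cover sits flush. Its discs at side pixels (345,125), (298,149) and (373,150) match z = 51 mm. The fourth disc, at (325,174), is half in shadow, so its pixel isn't reliable. The light 4 N probes met a stop at 51.0 mm on all four corners, including that one. The arm is clear, so I'm handing in.

```bash
python3 -c "
from station import sign_off
print(sign_off())"
```

```text
the job is handed in; nothing more can be done
None
```

The turquoise cover is pressed home at all four corners (a light 4 N probe stopped at 51.0 mm, flush height, on each); I did not touch the glass or the grey controller, and handed the job in with about 28 s on the robot's clock.

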